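# Pack the wide bead caddy away

### The arm

A 6-joint arm with a two-finger parallel gripper is mounted at the origin on the work surface. World frame = base frame: x ahead of the robot, y to its left, z up, the work surface at z = 0. Lengths are in mm, angles in degrees, forces in N, time in s.
With the tool pointing down it reaches from about 300 to 850 mm from the base axis. Payload 4.2 kg.
Tool frame: the origin (TCP) lies on the centre line of the jaws, within the pads' length; the fingertips stand 8 mm ahead of it and the grasp point (between the pads) lies 11 mm behind it; z points along the fingers, y is the line along which they close (so a half turn about z gives the same grasp; the last joint's range is limited). The gripper opens to 91 mm and grips with 3 to 60 N. Pads are 32 mm wide; open, the fingers measure 118 mm over their backs; the gripper's body (76 mm by 178 mm) begins 60 mm behind the grasp point.
Start: joints at [-1.146, 18.312, 89.639, -0, 72.044, -1.146], TCP at [575.015, 0, 221.976] pointing down, gripper open.
Joint ranges: [-177.97, 177.97], [-48.28, 115.42], [12.27, 149.76], [-77.06, 257.06], [2.81, 150.46], [-146.56, 146.56]. Speed limits (degrees/s): [147.25, 147.25, 180, 180, 180, 180].

### API

Orientations are given as [roll, pitch, yaw] about the fixed x, y, z axes, in that order (R = Rz(yaw) Ry(pitch) Rx(roll)).
In Python, from workcell import telemetry, eyes, ticket gives the robot as it stands. The module is installed in compiled form; this text tells all that it offers.
- The arm moves only by the shell command python3 -m crank 'ROWS' [OPENING] [FORCE]. ROWS is JSON, a list of rows, each an object of numbers: "dx", "dy", "dz": the shift along the world's x, y, z normalised to -1 to 1, where 1 is 80 cm; "yaw": the turn about the world's z normalised to -1 to 1, where 1 is 5 degrees. A call has 1 to 10 rows; each row shifts and turns the commanded pose from where the row before left it; what a row does not reach is not made up. A row lasts 1/8 s, in which the tool goes at most 62.5 mm and 10.7 degrees, less where a joint would pass 70% of its speed; a pose out of reach is approached as far as the arm can. A call with a number of a shift or a turn outside -1 to 1 is refused whole. A call with a gripper value outside its range is refused whole. OPENING is the opening, from 0 (shut) to 1 (fully open), set as the call begins (- or left out, the last holds). The fingers move at their own pace and stop on an object; FORCE is the grip in N (left out, the last holds). Time passes only in rows, so rows that do not move let the fingers close. It gives the time, the measured TCP pose, the force, the opening and the grip force at its end, in the units of the state.
- telemetry.state(): the state, without advancing time (a new reading comes with each control period).
- eyes.grab_frame(name): name is "scene" or "side" or "wrist"; returns the picture (420x560x3 uint8, red, green, blue); there is no depth.
- eyes.calibration(name): a dict with "camera_matrix" (3x3 intrinsics, pixels), "world_from_camera" (4x4, takes a point from camera to world coordinates). Camera axes: x right, y down, z forward; pixel columns grow to the right and rows downward; lengths in mm; the calibration is good to about 2 mm. A picture is of the moment at which its call begins: read the wrist's pose just before it. calibration takes no time and is no camera call; for the wrist camera it gives the pose at the moment of the call.
- ticket.job_done(): hands the job in; it is judged then, once.
The state is a dict: "time_s": time; "qpos": joint angles; "qvel": joint speeds; "effort": joint torques, N m; "ee_pos": TCP position; "ee_rot": TCP orientation; "force": force on the tool from outside, world axes, zero at the start; "torque": the same for the moment, N m; "gripper_width": finger opening in mm; "gripper_force": force on a finger pad.
Only numpy, scipy, OpenCV 4.12 (cv2) and the standard library are available. Lean on these libraries where they do the work, as an engineer would, in place of code of your own. Each camera call takes 0.05 s, during which the arm holds its last target. There are 200 camera calls.

### The job

Unclip the wide bead caddy from the rail by pulling it straight up against its sprung catch, stand it upright inside the open craft box, set down gently and not dropped, and then shut the box's lid fully. Keep the caddy upright all the way, leave the two narrow caddies clipped on the rail, and do not knock over or shove the glue bottle or the jar.

Things in the scene. Friction and masses are not known exactly. Their poses are not given: they have to be found in the camera images.
- rail: Fixed caddy stand, left or right of the middle. Origin: centre of its underside. A grey base plate 110 x 310 x 12 mm carries an upright aluminium rail, 14 mm thick (along its x), 300 mm long (along its y), its top edge 85 mm above the table. Three caddy places, at y = -95, 0 and +95 mm of its frame, each with a sprung catch.
- catch (a point): Centre of the middle place's catch, inside the rail, 70 mm above the table. Each catch is two sprung steel rollers that stick out 3 mm from the rail's two faces and snap into grooves inside the caddy. Pulling a caddy straight up takes about 8 N besides its weight over the first 5 mm; then it slides freely and is clear of the rail after 30 mm.
- wide_caddy: The caddy to pack: white plastic, saddle-shaped, astride the rail, the widest of the three: 64 mm along the rail (its y), 60 mm across (its x), 38 mm tall, a flat underside on two legs with a 15 mm slot between. A square grey grip post, 18 x 18 mm and 36 mm tall, stands on its top: 74 mm in all. Origin: centre of its underside, 55 mm above the table while clipped. 0.1 to 0.21 kg.
- wide_caddy_grip (a point): Where to grip the wide caddy: on the axis of its grip post, 60 mm above the caddy's underside, 14 mm below the post's top and 22 mm above the caddy's flat top. z is up, y along the rail. The caddy is symmetric: half a turn makes no difference.
- narrow_caddy_a_grip (a point): Same point on a narrow caddy of the same shape and height and with the same post, but 34 mm wide along the rail; it stays on the rail. The order of the three caddies along the rail varies.
- narrow_caddy_b_grip (a point): Same point on the second narrow caddy, like the first; it stays on the rail.
- craft_box: Open box of clear plastic, fixed on the table, left or right of the middle. Origin: centre of its underside. Outside 160 (its x) x 180 (its y) x 82 mm high, walls and floor 4 mm (inner floor about 4 mm above the table). The lid is hinged along the top edge of its +x wall (at x = +80 mm, z = 82 mm of its frame), the side away from the robot.
- lid (a joint): Angle of the box's clear lid (160 x 180 x 5 mm, 0.12 kg), rad: 0 is shut flat on the rim, about 1.57 is straight up, 1.9 is its stop; it starts between 1.55 and 1.85. A stiff hinge: it stays at any angle and takes about 1 to 2 N at its edge to move. Close it by pushing its outer (far) face towards -x of the box and then down.
- lid_edge (a point): Middle of the lid's free edge, on its outer face, 160 mm from the hinge. A small grey tab, 50 mm wide, sticks out 12 mm beyond it.
- glue: Bystander: white glue bottle, 40 mm across, 110 mm high; origin: centre of its underside.
- jar: Bystander: small clear jar with a white lid, 44 mm across, 45 mm high; origin: centre of its underside.
Not all that is in view belongs to the job. Of the things like the craft_box, leave any that is pink; of the rest the larger one is meant.

How it is judged:
By the outcome, as a careful person would: the job done as asked, in the order asked, and still so for the second after the job is handed in, with the robot touching nothing.
It also fails if it takes over 70 s, if anything falls off the work surface, if the arm or the gripper's body presses on something with over 40 N, if the wrist force passes 120 N, or if a joint passes its speed limit or range.

## Working session

There is one attempt and no reset: what is moved stays moved. The work goes in short steps, Python scripts to look and compute and a shell command to move; the robot and the scene stay as the last step left them, time stands still between calls to the robot, and variables do not carry over. Pictures are saved under pics/ and viewed, at most 10 in all, crops included, and the job is handed in when it is done.

```bash
mkdir -p pics; python3 - <<'E'
from workcell import telemetry, eyes
import cv2,numpy as np
for n in ["scene","side"]:
    c=eyes.calibration(n); print(n,np.round(c["camera_matrix"],1).tolist(),np.round(c["world_from_camera"],3).tolist())
    im=eyes.grab_frame(n); np.save(f"pics/{n}0.npy",im); cv2.imwrite(f"pics/{n}0.png",cv2.resize(im[:,:,::-1],(800,600),interpolation=cv2.INTER_CUBIC))
print(telemetry.state())
E
```

```text
scene [[429.0, 0.0, 283.7], [0.0, 429.0, 206.0], [0.0, 0.0, 1.0]] [[0.237, 0.551, -0.8, 1236.735], [0.971, -0.147, 0.187, -131.147], [-0.015, -0.822, -0.57, 651.699], [0.0, 0.0, 0.0, 1.0]]
side [[442.5, 0.0, 271.3], [0.0, 442.5, 206.1], [0.0, 0.0, 1.0]] [[-0.934, -0.268, 0.237, 196.46], [-0.357, 0.675, -0.645, 707.561], [0.013, -0.687, -0.726, 816.882], [0.0, 0.0, 0.0, 1.0]]
{'time_s': 0.1, 'qpos': array([-1.14634493e+00,  1.83482702e+01,  8.96979223e+01, -1.34732334e-03,
        7.20460111e+01, -1.14682983e+00]), 'qvel': array([-0.02419541, -0.07156315, -0.20004528, -0.14130579,  0.07693745,
        0.06836346]), 'effort': array([ 5.01049108e-04, -4.13330913e+01, -2.32510239e+01,  7.29743019e-02,
        4.21804120e-02, -4.88014211e-05]), 'ee_pos': array([ 5.74561693e+02, -2.10262179e-03,  2.21211554e+02]), 'ee_rot': array([-1.79907789e+02, -5.64633206e-04,  9.00009008e+01]), 'force': array([ 0.08075082, -0.42375646,  0.55561484]), 'torque': array([ 0.00940142, -0.01186357,  0.02828172]), 'gripper_force': 0.0, 'gripper_width': 91.06333461819729}
```

View pics/scene0.png

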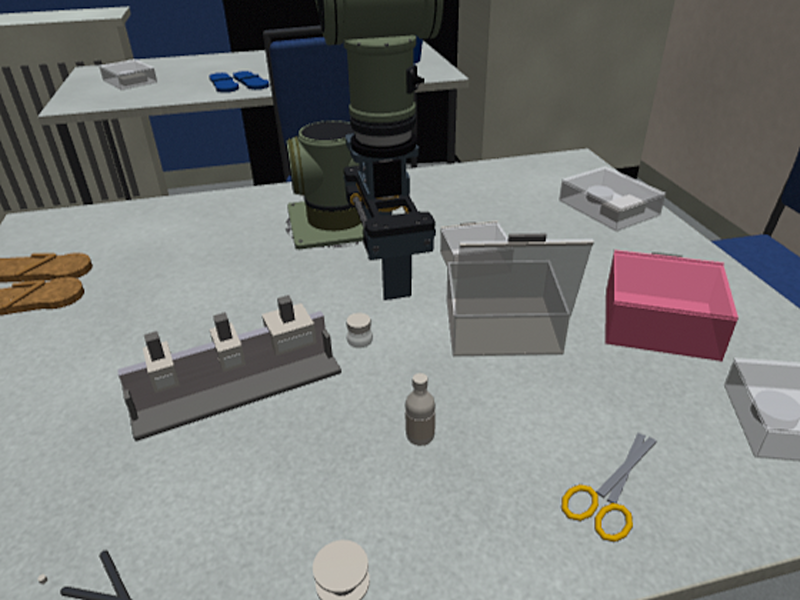

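View pics/side0.png

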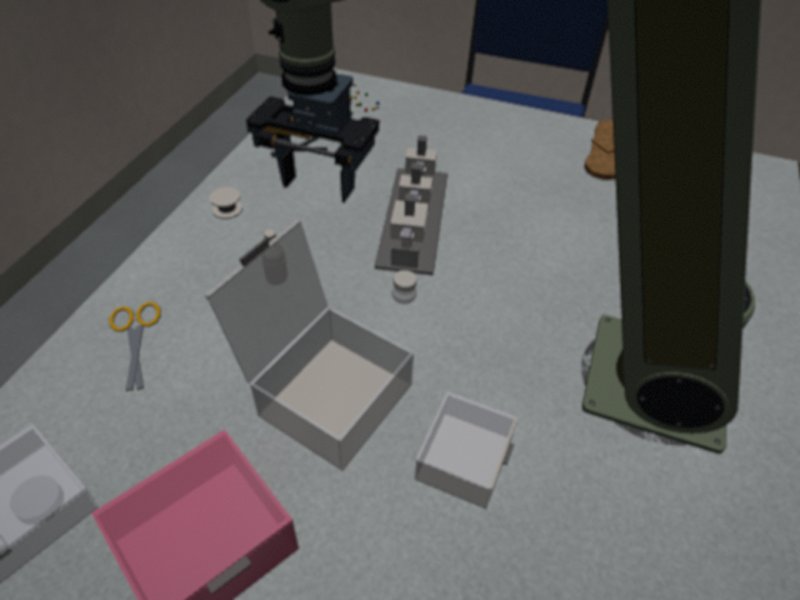

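Seen in scene.png (800×600): the rail is on the left, with caddies at (155,355) and (225,340), both narrow, and (288,320), clearly the widest. The jar is at (358,330) and the glue at (420,410).

Box candidates are the clear box with its lid up at (507,305), a pink one at (670,305), a small clear one at (477,245), and trays at (612,197) and (780,405). I take the one at (507,305): it isn't pink and is the largest clear one with a lid on the far side. I'll confirm that in a crop.

```bash
python3 - <<'E'
import cv2,numpy as np
a=np.load("pics/scene0.npy")[:,:,::-1]; b=np.load("pics/side0.npy")[:,:,::-1]
def crop(im,x,y,w,h): return cv2.resize(im[y:y+h,x:x+w],(400,300),interpolation=cv2.INTER_CUBIC)
# native-pixel crops: all 400x300
o=np.vstack([np.hstack([crop(a,80,190,180,135),crop(a,300,145,160,120)]),np.hstack([crop(b,250,80,160,120),crop(b,140,145,240,180)])])
cv2.imwrite("pics/c1.png",o)
E
```

```text
(no output)
```

View pics/c1.png

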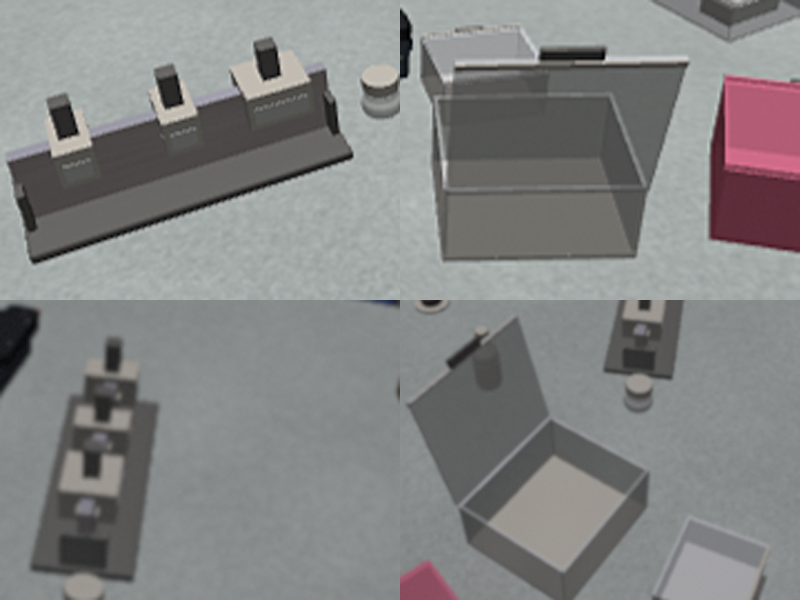

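The crops confirm it: the box at crop (540,170) is clear, has its lid up on the far side, and is larger than the clear one behind it. The wide caddy is the one at (270,70), at the rail's +y end. I'll fit the poses from these corners.

```bash
cat > h.py <<'E'
import numpy as np
from scipy.optimize import least_squares
from workcell import eyes
def proj(n,P,c=None):
    c=c or eyes.calibration(n); K=np.array(c["camera_matrix"]);T=np.linalg.inv(np.array(c["world_from_camera"]))
    p=(T[:3,:3]@np.atleast_2d(P).T).T+T[:3,3]; p=p@K.T; return p[:,:2]/p[:,2:]
def ray(n,uv,z,c=None):
    c=c or eyes.calibration(n); K=np.array(c["camera_matrix"]);T=np.array(c["world_from_camera"])
    d=T[:3,:3]@np.linalg.solve(K,[uv[0],uv[1],1]); o=T[:3,3]; return o+d*(z-o[2])/d[2]
def pose(P,x,y,a):
    P=np.array(P,float); c,s=np.cos(a),np.sin(a); return np.c_[x+c*P[:,0]-s*P[:,1],y+s*P[:,0]+c*P[:,1],P[:,2]]
E
python3 - <<'E'
from h import *
A=lambda u,v:(80+.45*u,190+.45*v); B=lambda u,v:(300+.4*(u-400),145+.4*v)
C=lambda u,v:(250+.4*u,80+.4*(v-300)); D=lambda u,v:(140+.6*(u-400),145+.6*(v-300))
cs={n:eyes.calibration(n) for n in("scene","side")}
# rail: local pts (x,y,z)
R=[("scene",A(265,45),(0,95,129)),("scene",A(166,72),(0,0,129)),("scene",A(59,101),(0,-95,129)),
("scene",A(352,153),(55,155,12)),("scene",A(35,258),(55,-155,12)),
("side",C(157,404),(-55,-155,12)),("side",C(132,575),(-55,155,12)),("side",C(33,569),(55,155,12)),
("side",C(92,452),(0,95,129)),("side",C(113,342),(0,-95,129))]
def f(p,M,full=0):
    r=[(proj(n,pose([q],*p[:3]),cs[n])[0]-uv) for n,uv,q in M]
    return np.array(r) if full else np.ravel(r)
s=least_squares(f,[600,-200,0],args=(R,),loss="soft_l1"); print("rail",s.x[:2],np.degrees(s.x[2])); print(np.round(f(s.x,R,1),1).tolist())
print("grips world", pose([(0,95,115),(0,0,115),(0,-95,115)],*s.x).round(1).tolist())
X=[("scene",B(445,190),(80,-90,82)),("scene",B(647,188),(80,90,82)),("scene",B(612,95),(-80,90,82)),("scene",B(437,95),(-80,-90,82)),
("scene",B(445,257),(80,-90,0)),("scene",B(635,256),(80,90,0)),
("side",D(548,420),(80,-90,82)),("side",D(650,470),(-80,-90,82)),("side",D(567,573),(-80,90,82)),("side",D(460,507),(80,90,82))]
L=[("scene",B(455,65),-90),("scene",B(687,64),90),("side",D(517,319),-90),("side",D(408,403),90)]
def g(p,full=0):
    lid=[(n,uv,(80-160*np.cos(p[3]),y,82+160*np.sin(p[3]))) for n,uv,y in L]
    return f(p,X+lid,full)
s=least_squares(g,[600,150,0,1.7],loss="soft_l1"); print("box",s.x[:2],np.degrees(s.x[2:])); print(np.round(g(s.x,1),1).tolist())
print("corners",pose([(80,-90,82),(80,90,82),(-80,90,82),(-80,-90,82)],*s.x[:3]).round(0).tolist())
print("lid edge",pose([(80-160*np.cos(s.x[3]),0,82+160*np.sin(s.x[3]))],*s.x[:3]))
print("jar",ray("scene",A(380,75),45),ray("side",D(638,382),45),"glue",ray("scene",(294,264.6),110),ray("scene",(294,305),8),ray("side",D(482,331),110))
E
```

```text
rail [ 489.45925761 -228.003149  ] 12.979328971234946
[[0.3, -1.1], [0.1, -0.7], [-0.2, -0.2], [1.1, -1.7], [-2.2, -0.3], [-0.5, -0.8], [0.5, 0.9], [-1.8, -1.2], [-0.1, -2.2], [-0.7, 0.1]]
grips world [[468.1, -135.4, 115.0], [489.5, -228.0, 115.0], [510.8, -320.6, 115.0]]
box [454.67195976 220.65607478] [-13.35982102 106.05997284]
[[-0.5, -0.3], [-0.0, -0.8], [-0.4, -1.4], [-1.8, -0.2], [-1.5, 1.2], [-0.1, 0.4], [1.3, -1.8], [0.3, 0.5], [-1.8, 1.2], [-1.2, 0.4], [-0.4, -0.6], [0.2, -1.7], [-1.5, -1.5], [-0.8, 1.2]]
corners [[512.0, 115.0, 82.0], [553.0, 290.0, 82.0], [398.0, 327.0, 82.0], [356.0, 152.0, 82.0]]
lid edge [[575.57211591 191.94317359 235.75562453]]
jar [436.07345476 -23.65471217  45.        ] [436.19273118 -26.79470926  45.        ] glue [665.87511176  19.7821652  110.        ] [671.40408231  18.20373878   8.        ] [661.32662971  20.51478577 110.        ]
```

Both poses fit to within about 2 px. Next I hover over the wide caddy and turn the jaws across the rail.

```bash
python3 -m crank '[{"dx":-0.0266,"dy":-0.0338,"yaw":0.52},{"dx":-0.0266,"dy":-0.0338,"yaw":0.52},{"dx":-0.0266,"dy":-0.0338,"yaw":0.52},{"dx":-0.0266,"dy":-0.0338,"yaw":0.52},{"dx":-0.0266,"dy":-0.0338,"yaw":0.52},{},{}]' 1
python3 - <<'E'
from h import *
import cv2
c=eyes.calibration("wrist"); im=eyes.grab_frame("wrist")
print("pred",[proj("wrist",p,c).round(0).tolist() for p in ((468.1,-135.4,129),(489.5,-228,129),(510.8,-320.6,129))])
np.save("pics/w1.npy",im); np.savez("pics/w1c.npz",**{k:np.array(v) for k,v in c.items() if k in("camera_matrix","world_from_camera")})
cv2.imwrite("pics/w1.png",cv2.resize(im[:,:,::-1],(800,600),interpolation=cv2.INTER_CUBIC))
E
```

```text
pred [[[137.0, 377.0]], [[171.0, 468.0]], [[200.0, 547.0]]]validation failed for argument at $[0]...
```

View pics/w1.png

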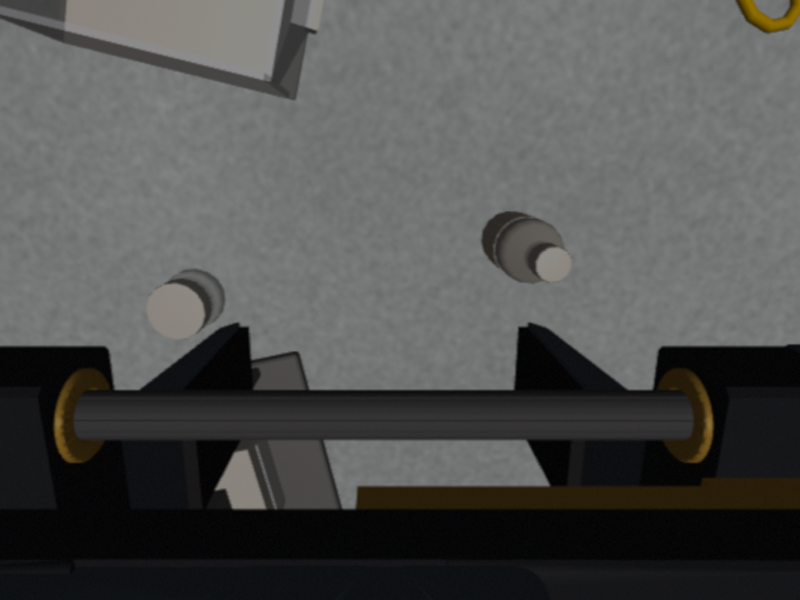

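The move was refused and nothing moved; rows probably need all four keys. The wrist view from the start pose shows the jar at (178,310), the glue at (550,265), the rail end at (290,420) and a box corner at (295,95).

```bash
python3 -m crank '[{"dx":-0.0266,"dy":-0.0338,"dz":0,"yaw":0.52},{"dx":-0.0266,"dy":-0.0338,"dz":0,"yaw":0.52},{"dx":-0.0266,"dy":-0.0338,"dz":0,"yaw":0.52},{"dx":-0.0266,"dy":-0.0338,"dz":0,"yaw":0.52},{"dx":-0.0266,"dy":-0.0338,"dz":0,"yaw":0.52},{"dx":0,"dy":0,"dz":0,"yaw":0},{"dx":0,"dy":0,"dz":0,"yaw":0}]' 1
python3 - <<'E'
from h import *
import cv2
c=eyes.calibration("wrist"); im=eyes.grab_frame("wrist")
print("pred",[proj("wrist",p,c).round(0).tolist() for p in ((468.1,-135.4,129),(489.5,-228,129),(510.8,-320.6,129))])
print(np.round(c["world_from_camera"],3).tolist())
cv2.imwrite("pics/w2.png",cv2.resize(im[:,:,::-1],(800,600),interpolation=cv2.INTER_CUBIC))
E
```

```text
time_s: 1.02
ee_pos: [468.9, -134.9, 221.9]
ee_rot: [180.0, -0.0, 103.0]
force: [-0.0, 0.4, 0.1]
gripper_width: 91.0
gripper_force: 0.0
pred [[[267.0, 216.0]], [[267.0, 333.0]], [[267.0, 432.0]]]
[[0.975, 0.217, 0.056, 453.322], [0.224, -0.945, -0.239, -67.721], [0.001, 0.245, -0.969, 384.214], [0.0, 0.0, 0.0, 1.0]]
```

View pics/w2.png

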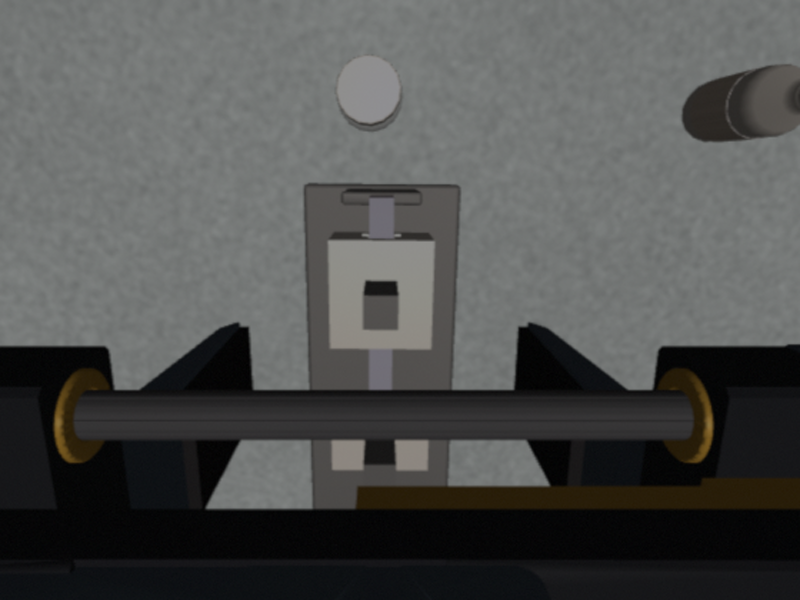

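The wrist view shows the wide caddy's post top at (381,312), within 2 px of the prediction, and the rail square with the jaws. I'll descend, grip, then pull up.

```bash
python3 -m crank '[{"dx":-0.0006,"dy":-0.0018,"dz":-0.03,"yaw":0},{"dx":0,"dy":0,"dz":-0.03,"yaw":0},{"dx":0,"dy":0,"dz":-0.03,"yaw":0},{"dx":0,"dy":0,"dz":-0.03,"yaw":0},{"dx":0,"dy":0,"dz":-0.015,"yaw":0},{"dx":0,"dy":0,"dz":-0.011,"yaw":0},{"dx":0,"dy":0,"dz":0,"yaw":0},{"dx":0,"dy":0,"dz":0,"yaw":0}]' 1
python3 -m crank '[{"dx":0,"dy":0,"dz":0,"yaw":0},{"dx":0,"dy":0,"dz":0,"yaw":0},{"dx":0,"dy":0,"dz":0,"yaw":0},{"dx":0,"dy":0,"dz":0,"yaw":0},{"dx":0,"dy":0,"dz":0,"yaw":0},{"dx":0,"dy":0,"dz":0,"yaw":0},{"dx":0,"dy":0,"dz":0,"yaw":0},{"dx":0,"dy":0,"dz":0,"yaw":0},{"dx":0,"dy":0,"dz":0,"yaw":0}]' 0 40
```

```text
time_s: 2.08
ee_pos: [468.7, -136.8, 105.8]
ee_rot: [179.9, 0.0, 103.0]
force: [-0.4, 0.1, 0.4]
gripper_width: 91.2
gripper_force: 0.0
time_s: 3.2
ee_pos: [468.1, -136.6, 105.2]
ee_rot: [180.0, -0.0, 103.0]
force: [0.1, -0.2, 0.1]
gripper_width: 17.9
gripper_force: 40.0
```

The grip is good at 17.9 mm with no side load. Pulling straight up.

```bash
python3 -m crank '[{"dx":0,"dy":0,"dz":0.003,"yaw":0},{"dx":0,"dy":0,"dz":0.003,"yaw":0},{"dx":0,"dy":0,"dz":0.003,"yaw":0},{"dx":0,"dy":0,"dz":0.003,"yaw":0},{"dx":0,"dy":0,"dz":0.006,"yaw":0},{"dx":0,"dy":0,"dz":0.01,"yaw":0},{"dx":0,"dy":0,"dz":0.01,"yaw":0},{"dx":0,"dy":0,"dz":0.01,"yaw":0},{"dx":0,"dy":0,"dz":0.01,"yaw":0}]' 0 40
```

```text
time_s: 4.32
ee_pos: [468.2, -136.7, 152.2]
ee_rot: [180.0, 0.0, 103.0]
force: [-0.5, 0.3, -2.5]
gripper_width: 17.8
gripper_force: 40.0
```

It's free; the weight reads about 2 N. I'll raise it, turn it to match the box, and carry it over. I'm aiming for box-local x = -18 mm so the gripper body stays clear of the lid.

```bash
python3 -m crank '[{"dx":0,"dy":0,"dz":0.008,"yaw":0},{"dx":-0.004,"dy":0.015,"dz":0.008,"yaw":-0.4},{"dx":-0.01,"dy":0.026,"dz":0,"yaw":-0.8},{"dx":-0.01,"dy":0.026,"dz":0,"yaw":-0.88},{"dx":-0.01,"dy":0.026,"dz":0,"yaw":-0.88},{"dx":-0.01,"dy":0.026,"dz":0,"yaw":-0.88},{"dx":-0.01,"dy":0.026,"dz":0,"yaw":-0.88},{"dx":0,"dy":0.026,"dz":0,"yaw":-0.56}]' 0 40
python3 -m crank '[{"dx":0.0015,"dy":0.03,"dz":0,"yaw":0},{"dx":0.0015,"dy":0.03,"dz":0,"yaw":0},{"dx":0.0015,"dy":0.03,"dz":0,"yaw":0},{"dx":0.0015,"dy":0.03,"dz":0,"yaw":0},{"dx":0.0015,"dy":0.03,"dz":0,"yaw":0},{"dx":0.0015,"dy":0.03,"dz":0,"yaw":0},{"dx":0.0015,"dy":0.03,"dz":0,"yaw":0},{"dx":0.0015,"dy":0.03,"dz":0,"yaw":0},{"dx":0.0015,"dy":0.02,"dz":0,"yaw":0},{"dx":0,"dy":0,"dz":0,"yaw":0}]' 0 40
```

```text
time_s: 5.32
ee_pos: [424.2, 0.8, 164.6]
ee_rot: [-180.0, 0.0, 76.5]
force: [0.4, 0.2, -2.2]
gripper_width: 17.7
gripper_force: 40.0
time_s: 6.58
ee_pos: [435.8, 208.7, 164.3]
ee_rot: [180.0, 0.0, 76.7]
force: [0.4, -0.3, -1.4]
gripper_width: 17.8
gripper_force: 40.0
```

```bash
python3 - <<'E'
from h import *
import cv2
a=eyes.grab_frame("scene");b=eyes.grab_frame("side")
r=lambda im,x,y:cv2.resize(im[y:y+210,x:x+140],(400,600),interpolation=cv2.INTER_CUBIC)
cv2.imwrite("pics/p1.png",np.hstack([r(a,300,90),r(b,170,120)])[:,:,::-1])
E
```

```text
(no output)
```

View pics/p1.png

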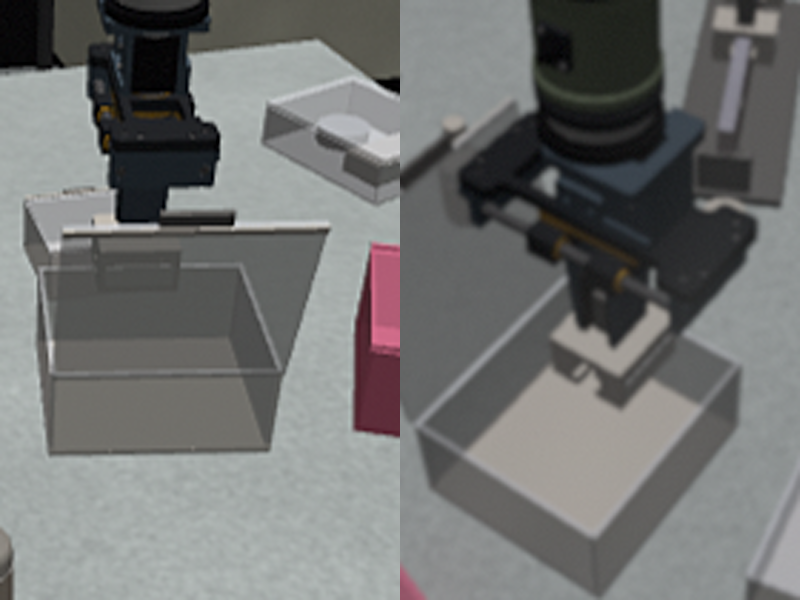

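The caddy is level and above the box, well clear of the lid. I'll shift +16 mm in y, descend, then finish in slow steps watching the force.

```bash
python3 -m crank '[{"dx":0.001,"dy":0.01,"dz":0,"yaw":0},{"dx":0,"dy":0.01,"dz":-0.01,"yaw":0},{"dx":0,"dy":0,"dz":-0.02,"yaw":0},{"dx":0,"dy":0,"dz":-0.025,"yaw":0},{"dx":0,"dy":0,"dz":-0.025,"yaw":0},{"dx":0,"dy":0,"dz":-0.02,"yaw":0},{"dx":0,"dy":0,"dz":-0.015,"yaw":0},{"dx":0,"dy":0,"dz":-0.01,"yaw":0},{"dx":0,"dy":0,"dz":-0.004,"yaw":0},{"dx":0,"dy":0,"dz":0,"yaw":0}]' 0 40
python3 -m crank '[{"dx":0,"dy":0,"dz":-0.002,"yaw":0},{"dx":0,"dy":0,"dz":-0.002,"yaw":0},{"dx":0,"dy":0,"dz":-0.001,"yaw":0},{"dx":0,"dy":0,"dz":0,"yaw":0}]' 0 40
```

```text
time_s: 7.92
ee_pos: [436.7, 224.3, 61.3]
ee_rot: [180.0, -0.0, 76.6]
force: [1.0, 0.3, -2.5]
gripper_width: 17.6
gripper_force: 40.0
time_s: 8.43
ee_pos: [436.5, 224.1, 57.2]
ee_rot: [180.0, 0.0, 76.6]
force: [0.6, 0.4, -2.5]
gripper_width: 17.6
gripper_force: 40.0
```

```bash
python3 -m crank '[{"dx":0,"dy":0,"dz":-0.001,"yaw":0},{"dx":0,"dy":0,"dz":-0.001,"yaw":0},{"dx":0,"dy":0,"dz":0,"yaw":0}]' 0 40
python3 -m crank '[{"dx":0,"dy":0,"dz":-0.001,"yaw":0},{"dx":0,"dy":0,"dz":0,"yaw":0}]' 0 40
python3 -m crank '[{"dx":0,"dy":0,"dz":-0.001,"yaw":0},{"dx":0,"dy":0,"dz":0,"yaw":0}]' 0 40
```

```text
time_s: 8.8
ee_pos: [436.5, 224.1, 55.5]
ee_rot: [-180.0, 0.0, 76.6]
force: [0.1, -0.0, -2.5]
gripper_width: 17.5
gripper_force: 40.0
time_s: 9.05
ee_pos: [436.5, 224.2, 54.7]
ee_rot: [-180.0, 0.0, 76.6]
force: [-0.2, 0.7, -1.5]
gripper_width: 17.7
gripper_force: 40.0
time_s: 9.3
ee_pos: [436.6, 224.2, 54.2]
ee_rot: [180.0, -0.0, 76.6]
force: [-1.4, -0.4, 1.2]
gripper_width: 17.8
gripper_force: 40.0
```

It has touched the floor: the force went from -2.5 to +1.2 N. I'll open part way and rise.

```bash
python3 -m crank '[{"dx":0,"dy":0,"dz":0,"yaw":0},{"dx":0,"dy":0,"dz":0,"yaw":0},{"dx":0,"dy":0,"dz":0,"yaw":0},{"dx":0,"dy":0,"dz":0,"yaw":0},{"dx":0,"dy":0,"dz":0,"yaw":0}]' 0.45 40
python3 -m crank '[{"dx":0,"dy":0,"dz":0.01,"yaw":0},{"dx":0,"dy":0,"dz":0.03,"yaw":0},{"dx":0,"dy":0,"dz":0.05,"yaw":0},{"dx":0,"dy":0,"dz":0.06,"yaw":0},{"dx":0,"dy":0,"dz":0.06,"yaw":0},{"dx":0,"dy":0,"dz":0.06,"yaw":0},{"dx":0,"dy":0,"dz":0,"yaw":0}]' 0.45 40
python3 - <<'E'
from h import *
import cv2
a=eyes.grab_frame("scene");b=eyes.grab_frame("side")
r=lambda im,x,y:cv2.resize(im[y:y+210,x:x+140],(400,600),interpolation=cv2.INTER_CUBIC)
cv2.imwrite("pics/p2.png",np.hstack([r(a,300,90),r(b,170,120)])[:,:,::-1])
c=454.7,220.7,np.radians(-13.4)
print("hinge",pose([(80,0,82)],*c).round(0))
for th in (106,90,75,60,45,30,15,0):
    t=np.radians(th); q=pose([(80-150*np.cos(t)+2.5*0,0,82+150*np.sin(t)+2.5)],*c)[0]; print(th,q.round(0))
E
```

```text
time_s: 9.93
ee_pos: [436.6, 224.2, 54.0]
ee_rot: [180.0, -0.0, 76.6]
force: [-0.9, 0.2, 0.4]
gripper_width: 41.1
gripper_force: 0.0
time_s: 10.8
ee_pos: [438.4, 225.1, 274.6]
ee_rot: [179.6, -0.4, 76.6]
force: [-0.3, 0.7, 0.2]
gripper_width: 41.0
gripper_force: 0.0
hinge [[533. 202.  82.]]
106 [573. 193. 229.]
90 [533. 202. 234.]
75 [495. 211. 229.]
60 [460. 220. 214.]
45 [429. 227. 191.]
30 [406. 232. 160.]
15 [392. 236. 123.]
0 [387. 237.  84.]
```

View pics/p2.png

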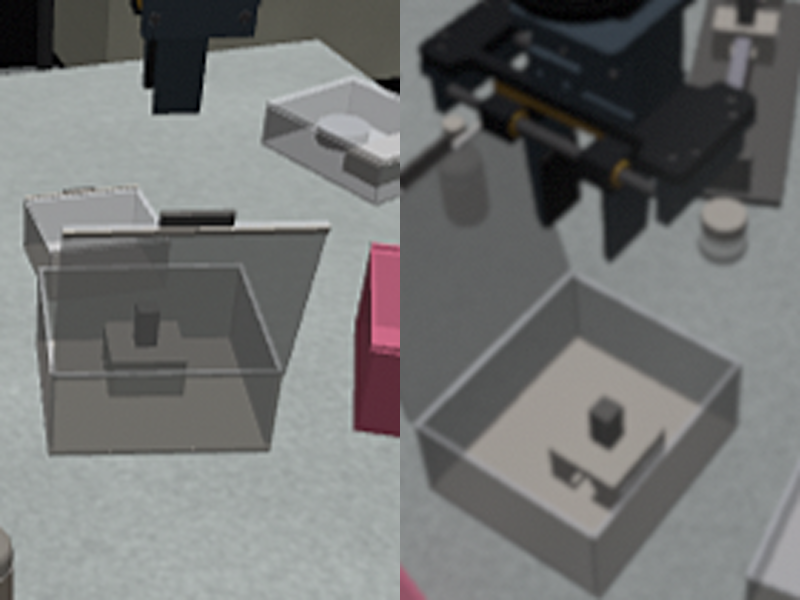

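The caddy is upright and released inside the box, with the lid and bystanders untouched. Now the lid: I'll close the fingers, go over it and come down on its outer side.

```bash
python3 -m crank '[{"dx":0,"dy":0,"dz":0.02,"yaw":0},{"dx":0,"dy":0,"dz":0.02,"yaw":0},{"dx":0.02,"dy":-0.005,"dz":0,"yaw":0},{"dx":0.04,"dy":-0.01,"dz":0,"yaw":0},{"dx":0.05,"dy":-0.012,"dz":0,"yaw":0},{"dx":0.05,"dy":-0.012,"dz":0,"yaw":0},{"dx":0.04,"dy":-0.009,"dz":0,"yaw":0},{"dx":0.02,"dy":-0.005,"dz":0,"yaw":0},{"dx":0,"dy":0,"dz":0,"yaw":0},{"dx":0,"dy":0,"dz":0,"yaw":0}]' 0 20
```

```text
time_s: 12.15
ee_pos: [611.6, 181.9, 301.8]
ee_rot: [-179.9, 0.0, 76.6]
force: [1.4, 0.4, 1.3]
gripper_width: 0.5
gripper_force: 0.0
```

```bash
python3 -m crank '[{"dx":0,"dy":0,"dz":-0.02,"yaw":0},{"dx":0,"dy":0,"dz":-0.03,"yaw":0},{"dx":0,"dy":0,"dz":-0.03,"yaw":0},{"dx":0,"dy":0,"dz":-0.03,"yaw":0},{"dx":0,"dy":0,"dz":-0.013,"yaw":0},{"dx":0,"dy":0,"dz":0,"yaw":0}]' 0 20
python3 -m crank '[{"dx":-0.01,"dy":0.0024,"dz":0,"yaw":0},{"dx":-0.01,"dy":0.0024,"dz":0,"yaw":0},{"dx":-0.01,"dy":0.0024,"dz":0,"yaw":0},{"dx":-0.01,"dy":0.0024,"dz":0,"yaw":0}]' 0 20
python3 -m crank '[{"dx":-0.01,"dy":0.0024,"dz":0,"yaw":0},{"dx":-0.01,"dy":0.0024,"dz":0,"yaw":0},{"dx":-0.01,"dy":0.0024,"dz":0,"yaw":0},{"dx":-0.01,"dy":0.0024,"dz":0,"yaw":0}]' 0 20
python3 - <<'E'
from h import *
import cv2
a=eyes.grab_frame("scene");b=eyes.grab_frame("side")
r=lambda im,x,y:cv2.resize(im[y:y+210,x:x+140],(400,600),interpolation=cv2.INTER_CUBIC)
cv2.imwrite("pics/p3.png",np.hstack([r(a,300,90),r(b,140,60)])[:,:,::-1])
E
```

```text
time_s: 12.9
ee_pos: [611.8, 181.8, 202.9]
ee_rot: [-179.9, 0.0, 76.6]
force: [0.5, -0.2, 0.0]
gripper_width: 0.6
gripper_force: 0.0
time_s: 13.4
ee_pos: [580.5, 189.6, 204.4]
ee_rot: [179.9, -0.0, 76.6]
force: [1.4, -0.1, 1.0]
gripper_width: 0.1
gripper_force: 0.7
time_s: 13.9
ee_pos: [547.9, 197.2, 203.5]
ee_rot: [-180.0, 0.0, 76.6]
force: [1.0, -0.7, 0.7]
gripper_width: 0.5
gripper_force: 0.5
```

View pics/p3.png

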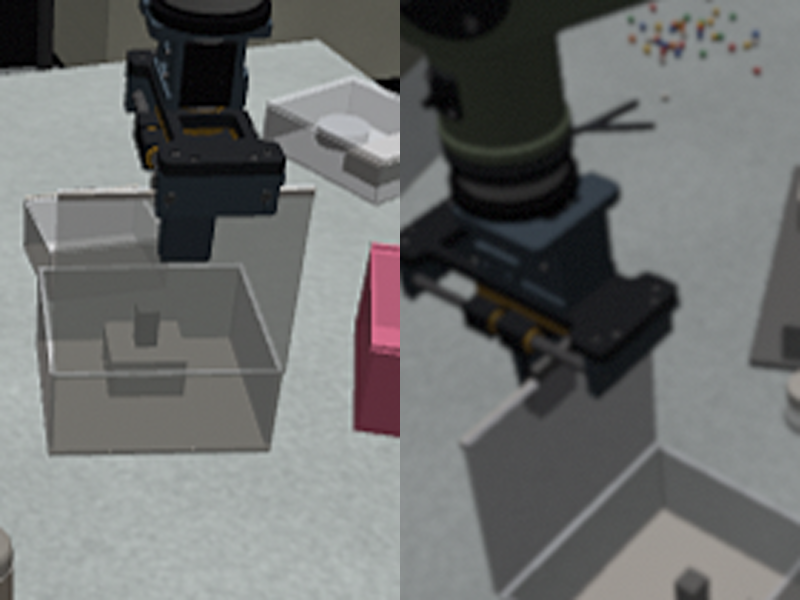

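The lid is now about vertical and follows the finger faces, with the body above its edge. I'll continue along the arc.

```bash
python3 -m crank '[{"dx":-0.0134,"dy":0.0032,"dz":-0.001,"yaw":0},{"dx":-0.0134,"dy":0.0032,"dz":-0.001,"yaw":0},{"dx":-0.0134,"dy":0.0032,"dz":-0.001,"yaw":0},{"dx":-0.0113,"dy":0.0027,"dz":-0.0048,"yaw":0},{"dx":-0.0113,"dy":0.0027,"dz":-0.0048,"yaw":0},{"dx":-0.0113,"dy":0.0027,"dz":-0.0048,"yaw":0}]' 0 20
python3 -m crank '[{"dx":-0.0097,"dy":0.0023,"dz":-0.0076,"yaw":0},{"dx":-0.0097,"dy":0.0023,"dz":-0.0076,"yaw":0},{"dx":-0.0097,"dy":0.0023,"dz":-0.0076,"yaw":0},{"dx":-0.0074,"dy":0.0018,"dz":-0.01,"yaw":0},{"dx":-0.0074,"dy":0.0018,"dz":-0.01,"yaw":0},{"dx":-0.0074,"dy":0.0018,"dz":-0.01,"yaw":0}]' 0 20
python3 -m crank '[{"dx":-0.0047,"dy":0.0011,"dz":-0.0115,"yaw":0},{"dx":-0.0047,"dy":0.0011,"dz":-0.0115,"yaw":0},{"dx":-0.0047,"dy":0.0011,"dz":-0.0115,"yaw":0},{"dx":-0.002,"dy":0.0005,"dz":-0.01,"yaw":0},{"dx":0,"dy":0,"dz":-0.008,"yaw":0},{"dx":0,"dy":0,"dz":0,"yaw":0}]' 0 20
```

```text
time_s: 14.75
ee_pos: [488.7, 211.4, 189.3]
ee_rot: [180.0, 0.0, 76.6]
force: [0.8, -0.0, -0.8]
gripper_width: 0.2
gripper_force: 0.5
time_s: 15.5
ee_pos: [448.0, 221.1, 146.8]
ee_rot: [180.0, 0.0, 76.6]
force: [1.1, -0.2, 0.5]
gripper_width: 0.6
gripper_force: 0.4
time_s: 16.25
ee_pos: [435.1, 224.0, 104.8]
ee_rot: [-180.0, 0.0, 76.6]
force: [1.0, -0.4, -0.2]
gripper_width: 0.6
gripper_force: 0.0
```

```bash
python3 -m crank '[{"dx":0,"dy":0,"dz":-0.004,"yaw":0},{"dx":0,"dy":0,"dz":-0.004,"yaw":0},{"dx":0,"dy":0,"dz":0,"yaw":0}]' 0 20
python3 -m crank '[{"dx":0,"dy":0,"dz":-0.002,"yaw":0},{"dx":0,"dy":0,"dz":-0.002,"yaw":0},{"dx":0,"dy":0,"dz":0,"yaw":0}]' 0 20
python3 -m crank '[{"dx":0,"dy":0,"dz":-0.001,"yaw":0},{"dx":0,"dy":0,"dz":0,"yaw":0}]' 0 20
```

```text
time_s: 16.62
ee_pos: [435.3, 224.1, 98.9]
ee_rot: [180.0, 0.0, 76.6]
force: [0.2, 1.1, 0.6]
gripper_width: 0.4
gripper_force: 0.0
time_s: 17.0
ee_pos: [435.4, 224.2, 95.8]
ee_rot: [180.0, -0.0, 76.6]
force: [0.1, 0.2, -0.0]
gripper_width: 0.4
gripper_force: 0.0
time_s: 17.25
ee_pos: [435.4, 224.2, 95.7]
ee_rot: [180.0, -0.0, 76.6]
force: [-1.6, -0.8, 5.2]
gripper_width: 0.1
gripper_force: 2.9
```

Contact is firm at a tip height of about 87 mm, which is the lid's top when shut. One more small press, then back off and check.

```bash
python3 -m crank '[{"dx":0,"dy":0,"dz":-0.001,"yaw":0},{"dx":0,"dy":0,"dz":0,"yaw":0},{"dx":0,"dy":0,"dz":0,"yaw":0}]' 0 20
python3 -m crank '[{"dx":0,"dy":0,"dz":0.01,"yaw":0},{"dx":0,"dy":0,"dz":0.03,"yaw":0},{"dx":0,"dy":0,"dz":0.05,"yaw":0},{"dx":0,"dy":0,"dz":0.05,"yaw":0},{"dx":0,"dy":0,"dz":0.05,"yaw":0},{"dx":0,"dy":0,"dz":0,"yaw":0},{"dx":0,"dy":0,"dz":0,"yaw":0}]' 0 20
python3 - <<'E'
from h import *
import cv2
a=eyes.grab_frame("scene");b=eyes.grab_frame("side")
r=lambda im,x,y,w:cv2.resize(im[y:y+w*3//2,x:x+w],(400,600),interpolation=cv2.INTER_CUBIC)
cv2.imwrite("pics/p4.png",np.hstack([r(a,300,140,140),r(b,170,120,140)])[:,:,::-1])
c=454.7,220.7,np.radians(-13.4)
for th in(0,.05):
  P=pose([(80-160*np.cos(th),y,87+160*np.sin(th)) for y in(-90,90)],*c)
  print(((proj("scene",P)-[300,140])*400/140).round(0).tolist(),((proj("side",P)-[170,120])*400/140+[400,0]).round(0).tolist())
cv2.imwrite("pics/p5.png",cv2.resize(a[:,:,::-1],(800,600)))
E
```

```text
time_s: 17.62
ee_pos: [435.4, 224.2, 95.6]
ee_rot: [180.0, -0.0, 76.6]
force: [-3.0, -1.4, 12.4]
gripper_width: 0.5
gripper_force: 5.6
time_s: 18.5
ee_pos: [434.9, 223.9, 245.5]
ee_rot: [-180.0, 0.0, 76.6]
force: [0.2, 0.4, -1.3]
gripper_width: 0.7
gripper_force: 0.0
[[37.0, 117.0], [242.0, 114.0]] [[744.0, 360.0], [595.0, 539.0]]
[[38.0, 110.0], [243.0, 106.0]] [[744.0, 353.0], [594.0, 532.0]]
```

View pics/p4.png

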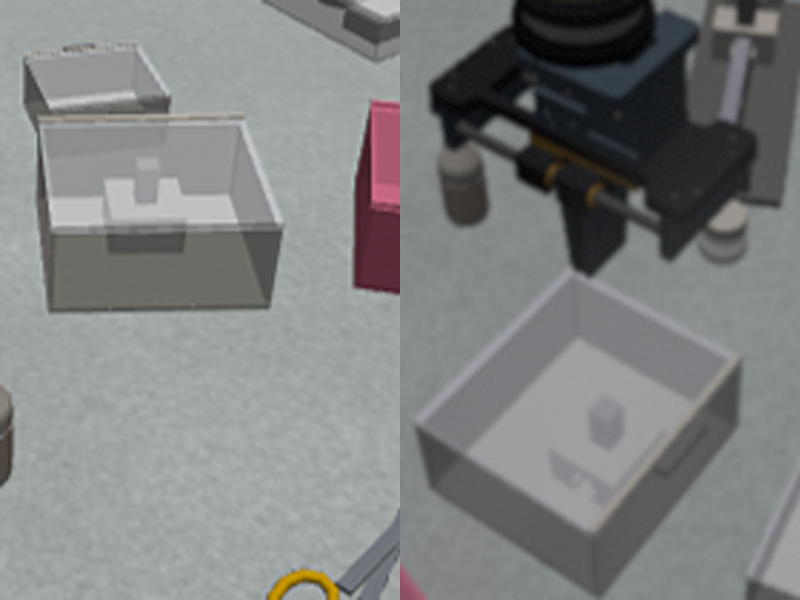

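View pics/p5.png

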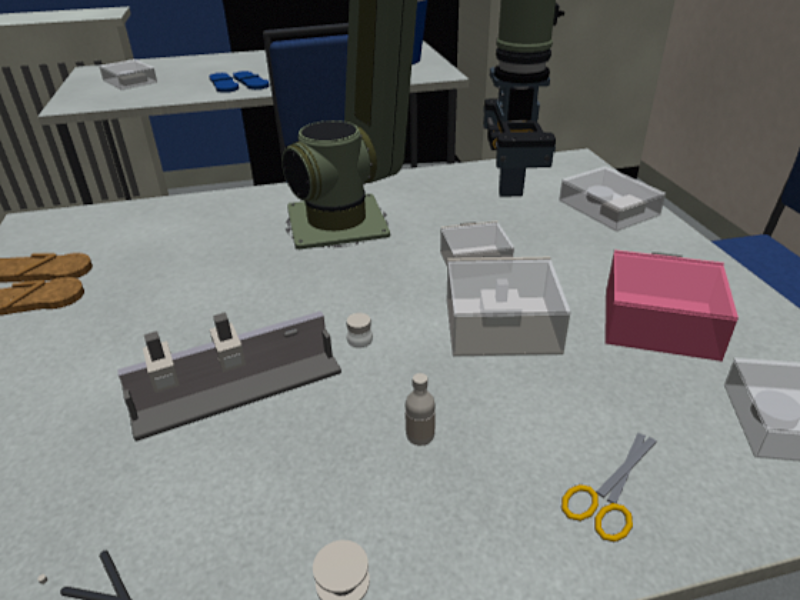

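The lid's free edge lies at crop (38,118)–(243,117), which matches the shut prediction. The caddy stands upright inside, both narrow caddies are still on the rail, and the jar (358,330) and glue (420,410) haven't moved. Handing in.

```bash
python3 -c "
from workcell import ticket
print(ticket.job_done())"
```

```text
the job is handed in; nothing more can be done
None
```

The job is handed in at about 19 s: the wide caddy stands upright in the craft box with the lid shut, the two narrow caddies are still clipped on the rail, and the glue bottle and jar are where they were; no verdict came back.

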